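# Wind the count timer and hold the counter's shutter open at its mark

### The arm

A 6-joint arm with a two-finger parallel gripper is mounted at the origin on the work surface. World frame = base frame: x ahead of the robot, y to its left, z up, the work surface at z = 0. Lengths are in m, angles in rad, forces in N, time in s.
With the tool pointing down it reaches from about 0.25 to 0.775 m from the base axis. Payload 4 kg.
Tool frame: the origin (TCP) lies between the finger pads; the fingertips stand 22 mm ahead of it and the grasp point (between the pads) lies 3 mm ahead of it (ctrl.tips_ahead is the z of the fingertips in the tool frame, in m); z points along the fingers, y is the line along which they close (so a half turn about z gives the same grasp; the last joint's range is limited). The gripper opens to 85 mm and grips with 20 to 120 N. Pads are 22 mm wide; open, the fingers measure 114 mm over their backs; the gripper's body (76 mm by 85 mm) begins 54 mm behind the grasp point. The pads swing forward as they close: fully open they stand 13 mm farther back than shut.
Start: joints at [1.141, 0.087, 1.371, -0, 1.684, -0.103], TCP at [0.177, 0.521, 0.253] pointing down, gripper open.
Joint ranges: [-3.1, 3.1], [-0.76, 2.03], [0.27, 2.55], [-1.08, 4.22], [0.17, 2.65], [-2.57, 2.57]. Speed limits (rad/s): [2.79, 2.79, 3.14, 3.14, 3.14, 3.14].

### API

Orientations are given as a unit quaternion [x, y, z, w].
In Python, from rig import ctrl gives the robot as it stands.
- The arm moves only by the tool drive_tool, never from a script. Its argument "motion" is a list of rows, each a list of 4 numbers: the shift along the world's x, y, z in m, then the turn about the world's z in degrees. In form: [[tx, ty, tz, yaw], ...]. A call has 1 to 5 rows; each row is the pose to reach, as a shift and turn from the pose commanded when the call began; what a row does not reach only later rows make up. A row lasts 1/12 s, in which the tool goes at most 41.7 mm and 7.16 degrees, less where a joint would pass 70% of its speed; a pose out of reach is approached as far as the arm can. A call with a gripper value outside its range is refused whole. "claw" is the opening, from -1 (shut) to 1 (fully open), set as the call begins (left out, the last holds). The fingers move at their own pace and stop on an object; the grip force is fixed at half the most. Time passes only in rows, so rows that repeat a pose let the fingers close. It gives the time, the measured TCP pose, the force, the opening and the grip force at its end, in the units of the state.
- ctrl.read_state(): the state, without advancing time (a new reading comes with each control period).
- ctrl.grab_frame(name): name is "side" or "top" or "wrist"; returns (picture, depth): 480x640x3 uint8, blue, green, red; 480x640 float32, m along the optical axis (not along the pixel's ray), 0 where there is no reading.
- ctrl.get_calibration(name): a dict with "camera_matrix" (3x3 intrinsics, pixels), "dist" ([k1, k2, p1, p2, k3] as OpenCV has them; the pictures are not rectified), "eye" and "orientation" of the camera in the world. Camera axes: x right, y down, z forward; pixel columns grow to the right and rows downward; lengths in m; the calibration is good to about 2 mm. A picture is of the moment at which its call begins: read the wrist's pose just before it. get_calibration takes no time and is no camera call; for the wrist camera it gives the pose at the moment of the call.
- ctrl.hand_in(): hands the job in; it is judged then, once.
The state is a dict: "clock": time; "joint_positions": joint angles; "joint_vel": joint speeds; "joint_torque": joint torques, N m; "position": TCP position; "ee_rot": TCP orientation; "ft_force": force on the tool from outside, world axes, zero at the start; "wrist_torque": the same for the moment, N m; "gripper_width": finger opening in m; "grasp_force": force on a finger pad.
Only numpy, scipy, OpenCV 4.12 (cv2) and the standard library are available. Lean on these libraries where they do the work, as an engineer would, in place of code of your own. Each camera call takes 0.05 s, during which the arm holds its last target. There are 200 camera calls.

### The job

Set up a timed count: first wind the key on the white timer box clockwise until it comes to its stop, regripping as often as needed. Then pull the spring-return shutter on top of the lead counter out by its upright grip, towards the side away from the white collar, until its pointer is level with the small steel index fin beside the guide, and keep it there: finish while still gripping it against the spring. Leave the lead pot, the glass dish and the vial where they stand.

Things in the scene. Friction and masses are not known exactly. Their poses are not given: they have to be found in the camera images.
- counter: Fixed lead-brick block 200 (x) x 150 (y) mm, 106 mm high, turned up to 0.4 rad from the world axes, left or right of the timer. Origin: centre of underside, z up. On top two steel guides along its x (to 119 mm height), the shutter between them; a white collar 72 mm across at x = +62 mm, up to 161 mm high. The shutter pulls out along the counter's -x.
- shutter (a joint): Shutter's travel in m: 0 closed, growing as it is pulled out along the counter's -x; hard end at 0.085; the mark lies 40 to 65 mm out. A spring always pulls it shut: 4.5 N at 0, rising by 0.9 N per 10 mm (8 to 11 N at the mark), with 0.4 N of friction; let go, it snaps shut.
- grip (a point): Middle of the shutter's grip, 141 mm above the table. The grip is an upright aluminium blade 10 mm thick along the counter's x, 44 mm wide along its y, from the shutter plate (top at 116 mm) up to 156 mm. Closed, it stands at counter x = -50 mm, y = 0, with 60 mm free on both flat sides. Pinch the flat faces from above. Axes as the counter's; moves with the shutter.
- pointer (a point): Tip of the shutter's pointer: the end, on the counter's -y side, of a thin cross bar (6 mm along x, 112 mm along y, 120 to 125 mm above the table) at the foot of the grip; 56 mm to the -y side of the grip's middle, at the same counter x. Axes as the counter's.
- mark (a point): Top centre of the index fin, the mark: upright steel fin 10 mm wide along the counter's x, 6 mm thick along y, on a 22 x 12 mm foot, at counter y = -66 mm, top 122.5 mm above the table. Fixed, but its counter x differs each time. The pointer is at the mark when both have the same counter x; its tip passes 7 mm beside the fin. Axes as the counter's.
- timer: Fixed wind-up count timer: white plastic box 100 x 100 mm, 45 mm high, origin at the centre of its underside; a vertical winding key stands at the middle of its top.
- key (a joint): How far the timer is wound, in rad, growing clockwise seen from above: 0 run down, hard stop at 4.2 (fully wound). It starts between 1.4 and 2.4. Turning takes 0.1 N m plus 0.012 N m per rad; a friction brake keeps it where it is left, but gripping and turning it back unwinds it.
- key_grip (a point): Middle of the key's wing, on the vertical turning axis, 76 mm above the table. The wing is an upright steel plate 46 mm long along this point's x, 8 mm thick along its y, from 60 to 88 mm above the table, on a 12 mm shaft; the point turns with the key.
- pot: Bystander: closed lead pot, loose, 60 mm across, 80 mm high with its knob; origin at the centre of its underside.
- dish: Bystander: small open glass dish, loose, 60 mm across, 16 mm high; origin at the centre of its underside.
- vial: Bystander: amber glass vial with metal cap, loose, 28 mm across, 55 mm high; origin at the centre of its underside.
Not all that is in view belongs to the job. Of the things that look like the timer, the larger one is meant.

How it is judged:
On the way, in this order (a step that is already met when the one before it is completed fails the run):
1. the timer key is wound to its stop (value of joint key above 3.95 rad), for 0.2 s.
2. the shutter is pulled so that its pointer is at the fin, held by the robot (x of pointer in the frame of mark between -0.005 and 0.005 m and contact force between the fingers and shutter above 2 N), for 0.5 s.
At the end, for the whole second after the job is handed in: Through the last second: key at 3.95 rad or more (stop at 4.2); shutter still, its pointer within 5 mm of the fin's centre along the slide, held by the fingers alone with over 2 N; pot, dish and vial within 20 mm of where they stood (all of step 2 and value of joint key above 3.95 rad and velocity of joint shutter between -0.01 and 0.01 m/s and contact force between each of pot, dish, vial and shutter below 0.1 N and distance of each of pot, dish, vial from where it was at the start of the episode below 0.02 m); the arm keeps its last pose, push and grip.
It fails at once if the pot, the dish or the vial is pushed away or knocked over (distance of any of pot, dish, vial from where it was at the start of the episode above 0.02 m or angle between any of pot, dish, vial's own z axis and vertical above 0.5 rad).
It also fails if it takes over 64 s, if anything falls off the work surface, if the arm or the gripper's body presses on something with over 40 N, if the wrist force passes 120 N, or if a joint passes its speed limit or range.

## Working session

There is one attempt and no reset: what is moved stays moved. The work goes in short steps, Python scripts to look and compute and a tool call to move; the robot and the scene stay as the last step left them, time stands still between calls to the robot, and variables do not carry over. Pictures are saved under pics/ and viewed, at most 10 in all, crops included, and the job is handed in when it is done.

Besides the shell and the picture viewer there is one more tool, called after "Request:" as name(argument=value, ...), one argument or row to a line, values as JSON. drive_tool: Moves the arm, as the interface text tells. Its arguments: {"type":"object","properties":{"motion":{"type":"array"},"claw":{"type":"number"}},"required":["motion"]}

```bash
mkdir -p pics; cat > h.py <<'E'
import numpy as np, cv2
from scipy.spatial.transform import Rotation as R
from rig import ctrl
def grab(n):
    c=ctrl.get_calibration(n); p,d=ctrl.grab_frame(n); return c,p,d
def world(c,d):
    K=np.array(c["camera_matrix"],float);D=np.array(c["dist"],float)
    v,u=np.mgrid[0:480,0:640]
    q=cv2.undistortPoints(np.stack([u,v],-1).reshape(-1,1,2).astype(float),K,D).reshape(480,640,2)
    P=np.dstack([q[...,0]*d,q[...,1]*d,d])
    return P@R.from_quat(c["orientation"]).as_matrix().T+np.array(c["eye"])
E
python3 - <<'E'
from h import *
for n in("top","side"):
    c,p,d=grab(n); cv2.imwrite(f"pics/{n}0.png",p); np.savez(f"{n}0.npz",p=p,W=world(c,d),d=d); print(n,c)
print(ctrl.read_state())
E
```

```text
top {'camera_matrix': array([[475.0509838 ,   0.        , 313.03737223],
       [  0.        , 475.0509838 , 235.76172562],
       [  0.        ,   0.        ,   1.        ]]), 'dist': array([-0.01861708,  0.        ,  0.        ,  0.        ,  0.        ]), 'eye': array([ 0.37768612, -0.05062004,  1.01183214]), 'orientation': array([-0.68071488,  0.72551611, -0.07289101,  0.07028894])}
side {'camera_matrix': array([[608.21256512,   0.        , 310.39044209],
       [  0.        , 608.21256512, 240.97310433],
       [  0.        ,   0.        ,   1.        ]]), 'dist': array([-0.09013295,  0.        ,  0.        ,  0.        ,  0.        ]), 'eye': array([0.45250418, 0.73136   , 0.67272437]), 'orientation': array([-0.0536621 ,  0.88471994, -0.46204802,  0.03004384])}
{'clock': 0.1, 'joint_positions': array([ 1.14091463e+00,  8.79071090e-02,  1.37212704e+00, -7.67830438e-06,
        1.68360664e+00, -1.03120171e-01]), 'joint_vel': array([-0.00090431, -0.00079165, -0.00335728,  0.00126907, -0.00186887,
        0.00175256]), 'joint_torque': array([ 3.03521199e-03, -3.53016686e+01, -3.14218533e+01, -1.26524583e-04,
        8.00595910e-03, -6.33763557e-05]), 'position': array([0.1763828 , 0.52051688, 0.25222978]), 'ee_rot': array([ 1.62655209e-01,  9.86682438e-01, -9.88923470e-04, -2.66016053e-04]), 'ft_force': array([ 0.57122736, -0.33237629,  0.40869971]), 'wrist_torque': array([-0.04945706,  0.01331926,  0.00648728]), 'grasp_force': 0.0, 'gripper_width': 0.08532758563008691}
```

View pics/top0.png

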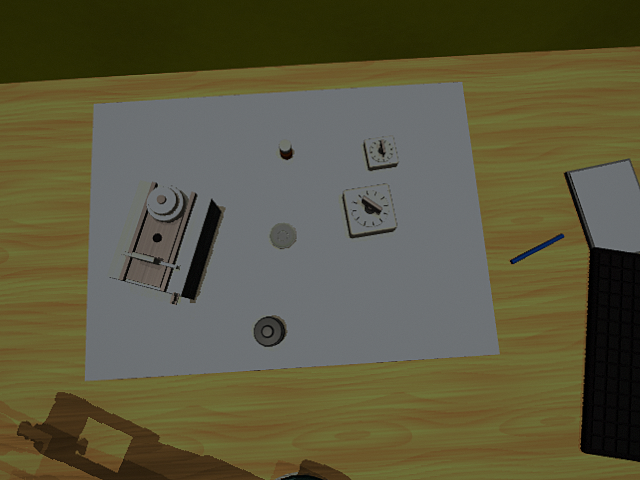

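View pics/side0.png

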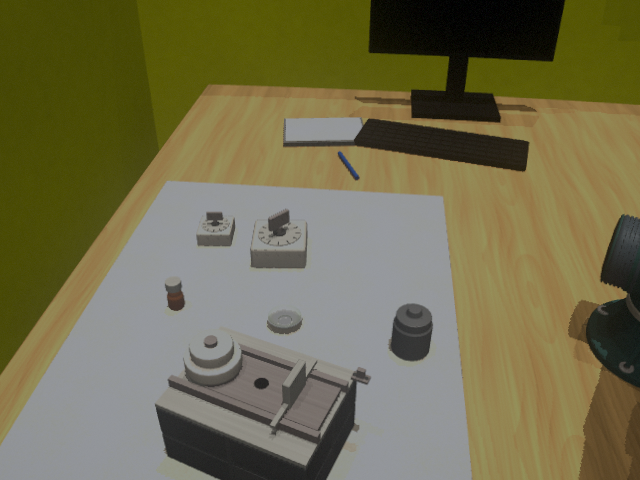

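The top view shows the counter on the left with its blade at about (157,260), the fin at (176,298) and the collar at (165,202). The larger timer is at (370,210) with its key at (373,203), and the pot is at (269,331), dish at (283,236) and vial at (286,150). The side view agrees.

```bash
python3 - <<'E'
from h import *
def seg(n,u0,u1,v0,v1,z0,z1):
    W=np.load(n+"0.npz")["W"][v0:v1,u0:u1].reshape(-1,3); return W[(W[:,2]>z0)&(W[:,2]<z1)]
def rect(P): 
    r=cv2.minAreaRect((P[:,:2]*1000).astype(np.float32)); return [np.round(x,1) for x in r],len(P),P[:,:].mean(0).round(4)
for n,b in(("top",(330,410,170,250)),("side",(240,320,195,280))):
    print(n,"timer top",rect(seg(n,*b,.035,.052)),"key",rect(seg(n,*b,.066,.095)))
for n,b in(("top",(90,230,160,320)),("side",(140,390,320,480))):
    print(n,"ctr all",rect(seg(n,*b,.09,.112)),"tops",rect(seg(n,*b,.1,.1125)))
    P=seg(n,*b,.151,.17);print("high",len(P))
for n,b in(("top",(115,190,240,275)),("side",(270,320,350,435))):
    print(n,"blade",rect(seg(n,*b,.132,.165)),"bar",rect(seg(n,*b,.1185,.165)))
for n,b in(("top",(165,190,285,308)),("side",(345,375,362,388))):
    P=seg(n,*b,.09,.135);print(n,"fin",rect(P),np.sort(P[:,2])[-15:].round(4)); Q=P[P[:,2]>.117]; print(rect(Q) if len(Q)>2 else Q)
for n,b in(("top",(140,192,178,225)),("side",(180,245,328,385))):
    print(n,"collar",rect(seg(n,*b,.125,.175)),rect(seg(n,*b,.15,.175)))
for nm,b in(("pot",(248,292,310,352)),("dish",(265,302,218,254)),("vial",(275,297,135,163))):
    print(nm,rect(seg("top",*b,.008,.1)))
im=np.load("top0.npz")["p"]; s=np.load("side0.npz")["p"]
a=cv2.resize(np.clip(im[165:315,95:235]*2.0,0,255).astype(np.uint8),None,fx=4,fy=4)[:600]
b2=cv2.resize(np.clip(im[170:250,335:410]*1.5,0,255).astype(np.uint8),None,fx=3,fy=3)
o=np.zeros((600,800,3),np.uint8);o[:,:560]=a;o[:240,570:795]=b2;cv2.imwrite("pics/c1.png",o)
E
```

```text
top timer top ([array([ 628.4, -183.3]), array([101.1,  98.5]), np.float64(5.4)], 1944, array([ 0.6255, -0.1818,  0.0447])) key ([array([ 627.8, -184. ]), array([45.4,  9.1]), np.float64(51.6)], 147, array([ 0.6269, -0.1836,  0.0822]))
side timer top ([array([ 625.8, -178.4]), array([100.3, 101.1]), np.float64(6.6)], 1623, array([ 0.6226, -0.1671,  0.0452])) key ([array([ 625.6, -180.5]), array([46.2, 11.4]), np.float64(50.4)], 271, array([ 0.6257, -0.1788,  0.0794]))
top ctr all ([array([574.3, 242.3]), array([153.7, 219.4]), np.float64(71.8)], 3510, array([0.5747, 0.2291, 0.1051])) tops ([array([574.6, 242.4]), array([153.1, 219.4]), np.float64(71.6)], 3373, array([0.5756, 0.2324, 0.1058]))
high 738
side ctr all ([array([571.1, 243.7]), array([154.7, 220.6]), np.float64(71.7)], 7802, array([0.5751, 0.2744, 0.1044])) tops ([array([571.1, 243.2]), array([153.8, 220.6]), np.float64(71.7)], 6711, array([0.5759, 0.269 , 0.106 ]))
high 1418
top blade ([array([535.2, 254.9]), array([45.4, 10.2]), np.float64(72.2)], 164, array([0.5337, 0.2521, 0.1524])) bar ([array([540. , 254.4]), array([
[... 1001 characters left out ...]
oat64(87.7)], 1123, array([0.6367, 0.215 , 0.1469])) ([array([641.2, 219.9]), array([52.7, 52.7]), np.float64(44.8)], 621, array([0.6405, 0.2189, 0.1549]))
side collar ([array([638. , 226.9]), array([70.8, 64.3]), np.float64(8.4)], 2435, array([0.6344, 0.2333, 0.1455])) ([array([638.7, 222. ]), array([53.1, 52.5]), np.float64(69.2)], 1143, array([0.6376, 0.225 , 0.155 ]))
pot ([array([388.2,  39.6]), array([58.5, 58.6]), np.float64(86.7)], 750, array([0.3878, 0.0374, 0.0654]))
dish ([array([590.7,   5.3]), array([56.3, 57.7]), np.float64(88.1)], 342, array([0.5915, 0.0058, 0.0126]))
vial ([array([776.3, -12.8]), array([26.3, 26.2]), np.float64(48.2)], 206, array([ 0.7728, -0.0137,  0.0431]))
```

View pics/c1.png

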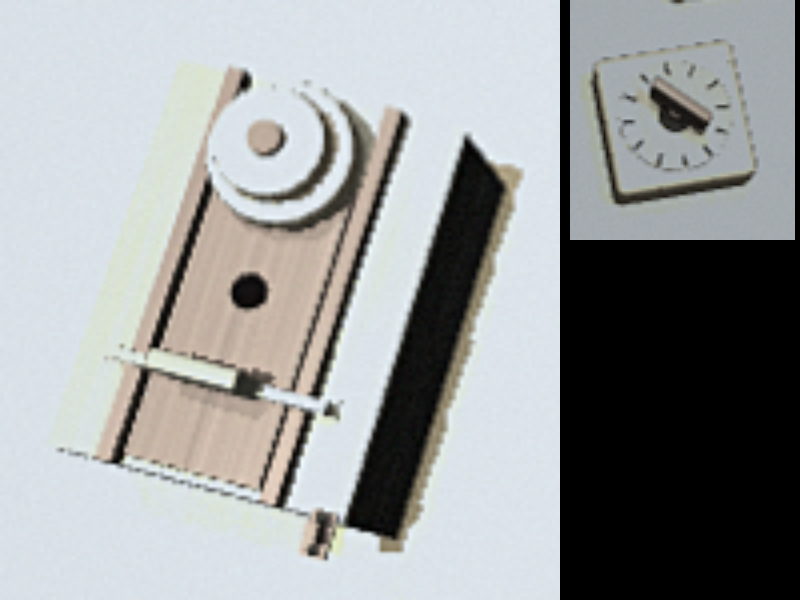

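The crop confirms the key wing at about 51° and the fin about 55 mm beyond the pointer along the counter's -x. I'll move above the key with the yaw biased, so one sweep can wind it.

Request:
drive_tool(
  motion=[
    [0.02, -0.031, 0, 2.5],
    [0.04, -0.062, 0, 5],
    [0.06, -0.094, 0, 7.5],
    [0.08, -0.125, 0, 10],
    [0.1, -0.156, 0, 13],
  ],
  claw=1,
)

```text
clock: 0.52
position: [0.2768, 0.3633, 0.2527]
ee_rot: [0.048, 0.999, -0.0, -0.0]
ft_force: [0.9, -0.3, 0.2]
gripper_width: 0.0856
grasp_force: 0.0
```

Request:
drive_tool(
  motion=[
    [0.02, -0.031, 0, 2.5],
    [0.04, -0.062, 0, 5],
    [0.06, -0.094, 0, 7.5],
    [0.08, -0.125, 0, 10],
    [0.1, -0.156, 0, 13],
  ],
)

```text
clock: 0.93
position: [0.3769, 0.2072, 0.253]
ee_rot: [-0.065, 0.998, 0.0, -0.0]
ft_force: [0.0, 0.9, -0.6]
gripper_width: 0.0851
grasp_force: 0.0
```

Request:
drive_tool(
  motion=[
    [0.02, -0.031, 0, 2.5],
    [0.04, -0.062, 0, 5],
    [0.06, -0.094, 0, 7.5],
    [0.08, -0.125, 0, 10],
    [0.1, -0.156, 0, 13],
  ],
)

```text
clock: 1.35
position: [0.4769, 0.0511, 0.2529]
ee_rot: [-0.177, 0.984, 0.0, -0.0]
ft_force: [0.2, -0.8, -0.0]
gripper_width: 0.0854
grasp_force: 0.0
```

Request:
drive_tool(
  motion=[
    [0.02, -0.031, 0, 2.5],
    [0.04, -0.062, 0, 5],
    [0.06, -0.094, 0, 7.5],
    [0.08, -0.125, 0, 10],
    [0.1, -0.156, 0, 13],
  ],
)

```text
clock: 1.77
position: [0.577, -0.1049, 0.2526]
ee_rot: [-0.287, 0.958, 0.0, -0.0]
ft_force: [1.0, 0.7, 0.3]
gripper_width: 0.0853
grasp_force: 0.0
```

Request:
drive_tool(
  motion=[
    [0.02, -0.031, 0, 2.5],
    [0.05, -0.079, 0, 4],
    [0.05, -0.079, 0, 4],
    [0.05, -0.079, 0, 4],
  ],
)

```text
clock: 2.1
position: [0.6299, -0.1783, 0.2505]
ee_rot: [-0.312, 0.95, -0.001, -0.003]
ft_force: [-1.0, 0.5, -0.1]
gripper_width: 0.0853
grasp_force: 0.0
```

```bash
cat >> h.py <<'E'
def fit(W,m):
    P=W[m]; r=cv2.minAreaRect((P[:,:2]*1000).astype(np.float32)); return [np.round(x,1) for x in r],len(P)
E
python3 - <<'E'
from h import *
c,p,d=grab("wrist"); W=world(c,d); cv2.imwrite("pics/w1.png",p)
s=ctrl.read_state(); print(s["position"],s["joint_positions"].round(3))
near=np.hypot(W[...,0]-.627,W[...,1]+.182)<.04
print("key",fit(W,near&(W[...,2]>.066)&(W[...,2]<.1)),"top",fit(W,near&(W[...,2]>.084)&(W[...,2]<.1)))
near=np.hypot(W[...,0]-.627,W[...,1]+.182)<.09
print("box",fit(W,near&(W[...,2]>.038)&(W[...,2]<.05)))
E
```

```text
[ 0.62915046 -0.17647442  0.25125906] [-0.358  0.324  1.096 -0.004  1.725 -2.566]
key ([array([ 626.6, -183.8]), array([45.6,  8.1]), np.float64(51.2)], 786) top ([array([ 626.6, -183.7]), array([45.5,  8.1]), np.float64(51.1)], 682)
box ([array([ 626.7, -183.5]), array([100.5, 100.4]), np.float64(6.0)], 12720)
```

View pics/w1.png

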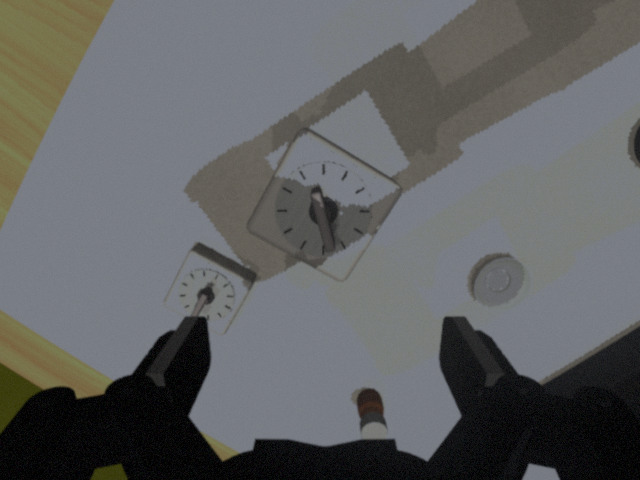

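The wrist view shows the large timer at (325,205), with the key under the tool and clear of the fingers. Joint 6 is at its limit, so I'll turn back a little and then descend.

Request:
drive_tool(
  motion=[
    [0, 0, 0, -6],
    [0, 0, -0.04, -6],
    [0, 0, -0.08, -6],
    [0, 0, -0.08, -6],
    [0, 0, -0.08, -6],
  ],
)

```text
clock: 2.57
position: [0.6263, -0.1732, 0.1695]
ee_rot: [-0.264, 0.964, 0.001, -0.005]
ft_force: [-0.1, -0.7, 0.7]
gripper_width: 0.0852
grasp_force: 0.0
```

Request:
drive_tool(
  motion=[
    [0, -0.0105, -0.03, 0],
    [0, -0.0105, -0.06, 0],
    [0, -0.0105, -0.085, 0],
    [0, -0.0105, -0.09, 0],
    [0, -0.0105, -0.09, 0],
  ],
)

```text
clock: 2.98
position: [0.6295, -0.1855, 0.0845]
ee_rot: [-0.264, 0.965, -0.002, -0.001]
ft_force: [0.6, 1.2, -0.2]
gripper_width: 0.0852
grasp_force: 0.0
```

Request:
drive_tool(
  motion=[
    [-0.003, 0.002, -0.004, 0],
    [-0.003, 0.002, -0.004, 0],
    [-0.003, 0.002, -0.004, 0],
  ],
)

```text
clock: 3.23
position: [0.6274, -0.184, 0.0823]
ee_rot: [-0.263, 0.965, -0.003, 0.001]
ft_force: [0.7, -0.5, -0.3]
gripper_width: 0.0854
grasp_force: 0.0
```

Request:
drive_tool(
  motion=[
    [0, 0, -0.003, 0],
    [0, 0, -0.003, 0],
    [0, 0, -0.003, 0],
    [0, 0, -0.003, 0],
    [0, 0, -0.003, 0],
  ],
  claw=-1,
)

```text
clock: 3.65
position: [0.6261, -0.1839, 0.0763]
ee_rot: [-0.263, 0.965, -0.001, -0.001]
ft_force: [-0.3, 0.8, 0.6]
gripper_width: 0.0257
grasp_force: 0.0
```

Request:
drive_tool(
  motion=[
    [0, 0, 0, 0],
    [0, 0, 0, 0],
    [0, 0, 0, 0],
    [0, 0, 0, 0],
    [0, 0, 0, 0],
  ],
)

```text
clock: 4.07
position: [0.626, -0.1831, 0.0765]
ee_rot: [-0.263, 0.965, -0.001, -0.001]
ft_force: [-0.7, 2.8, 2.2]
gripper_width: 0.0092
grasp_force: 57.8
```

```bash
python3 -c "
from h import *
s=ctrl.read_state();print({k:np.round(v,3) for k,v in s.items()})"
```

```text
{'clock': np.float64(4.067), 'joint_positions': array([-0.37 ,  0.402,  1.345, -0.003,  1.396, -2.474]), 'joint_vel': array([-0.001, -0.   , -0.001,  0.002,  0.   ,  0.   ]), 'joint_torque': array([ -2.152, -45.09 , -29.408,  -1.004,  -0.902,   0.136]), 'position': array([ 0.626, -0.183,  0.076]), 'ee_rot': array([-0.263,  0.965, -0.001, -0.001]), 'ft_force': array([-0.71 ,  2.762,  2.221]), 'wrist_torque': array([0.732, 0.244, 0.114]), 'grasp_force': np.float64(57.783), 'gripper_width': np.float64(0.009)}
```

The key is gripped and aligned. Now I'll wind it clockwise (negative yaw).

Request:
drive_tool(
  motion=[
    [0, 0, 0, -7],
    [0, 0, 0, -14],
    [0, 0, 0, -21],
    [0, 0, 0, -28],
    [0, 0, 0, -35],
  ],
)

```text
clock: 4.48
position: [0.6258, -0.1825, 0.0764]
ee_rot: [0.042, 0.999, 0.0, -0.002]
ft_force: [-2.5, 5.7, 2.6]
gripper_width: 0.0088
grasp_force: 57.8
```

Request:
drive_tool(
  motion=[
    [0, 0, 0, -7],
    [0, 0, 0, -14],
    [0, 0, 0, -21],
    [0, 0, 0, -28],
    [0, 0, 0, -35],
  ],
)

```text
clock: 4.9
position: [0.626, -0.1818, 0.0764]
ee_rot: [0.34, 0.94, 0.001, -0.003]
ft_force: [-1.5, 7.7, 4.2]
gripper_width: 0.0086
grasp_force: 58.0
```

```bash
cat > st.py <<'E'
from h import *
s=ctrl.read_state()
M=R.from_quat(s["ee_rot"]).as_matrix()
print(s["clock"],s["position"].round(4),"yaw_y",np.degrees(np.arctan2(M[1,1],M[0,1])).round(1),"F",s["ft_force"].round(1),"T",s["wrist_torque"].round(3),"w",s["gripper_width"].round(4),s["grasp_force"].round(1),"q6",s["joint_positions"][5].round(3))
E
python3 st.py
```

```text
Traceback (most recent call last):
  File "st.py", line 4, in <module>
    print(s["clock"],s["position"].round(4),"yaw_y",np.degrees(np.arctan2(M[1,1],M[0,1])).round(1),"F",s["ft_force"].round(1),"T",s["wrist_torque"].round(3),"w",s["gripper_width"].round(4),s["grasp_force"].round(1),"q6",s["joint_positions"][5].round(3))
                                                                                                                                                                 ^^^^^^^^^^^^^^^^^^^^^^^^
AttributeError: 'float' object has no attribute 'round'
```

```bash
sed -i 's/s\["gripper_width"\].round(4),s\["grasp_force"\].round(1)/round(s["gripper_width"],4),round(s["grasp_force"],1)/' st.py; python3 st.py
```

```text
4.9 [ 0.626  -0.1818  0.0764] yaw_y 50.2 F [-1.5  7.7  4.2] T [1.176 0.07  0.16 ] w 0.0086 58.0 q6 -1.248
```

Request:
drive_tool(
  motion=[
    [0, 0, 0, -5],
    [0, 0, 0, -10],
    [0, 0, 0, -10],
  ],
)

```text
clock: 5.15
position: [0.6262, -0.1816, 0.0764]
ee_rot: [0.419, 0.908, 0.001, -0.003]
ft_force: [-1.8, 6.9, 3.5]
gripper_width: 0.0083
grasp_force: 57.6
```

```bash
python3 st.py
```

```text
5.15 [ 0.6262 -0.1816  0.0764] yaw_y 40.4 F [-1.8  6.9  3.5] T [1.112 0.049 0.027] w 0.0083 57.6 q6 -1.077
```

Request:
drive_tool(
  motion=[
    [0, 0, 0, -5],
    [0, 0, 0, -10],
    [0, 0, 0, -10],
  ],
)

```text
clock: 5.4
position: [0.6263, -0.1815, 0.0765]
ee_rot: [0.497, 0.868, 0.002, -0.003]
ft_force: [-0.8, 7.4, 2.9]
gripper_width: 0.0088
grasp_force: 57.6
```

```bash
python3 st.py
```

```text
5.4 [ 0.6263 -0.1815  0.0765] yaw_y 30.4 F [-0.8  7.4  2.9] T [ 1.146  0.033 -0.047] w 0.0088 57.6 q6 -0.903
```

```bash
sed -i 's/^print(/print("tq6",s["joint_torque"][5].round(3),/' st.py; python3 st.py
```

```text
tq6 0.506 5.4 [ 0.6263 -0.1815  0.0765] yaw_y 30.4 F [-0.8  7.4  2.9] T [ 1.146  0.033 -0.047] w 0.0088 57.6 q6 -0.903
```

Request:
drive_tool(
  motion=[
    [0, 0, 0, -5],
    [0, 0, 0, -10],
    [0, 0, 0, -10],
  ],
)

```text
clock: 5.65
position: [0.6264, -0.1815, 0.0767]
ee_rot: [0.566, 0.824, 0.001, -0.003]
ft_force: [-1.6, 7.0, 3.3]
gripper_width: 0.0087
grasp_force: 165.7
```

```bash
python3 st.py
```

```text
tq6 3.998 5.65 [ 0.6264 -0.1815  0.0767] yaw_y 21.0 F [-1.6  7.   3.3] T [1.02  0.094 3.452] w 0.0087 165.7 q6 -0.738
```

Request:
drive_tool(
  motion=[
    [0, 0, 0, -5],
    [0, 0, 0, -10],
    [0, 0, 0, -10],
  ],
)

```text
clock: 5.9
position: [0.6263, -0.1815, 0.0769]
ee_rot: [0.631, 0.776, -0.001, -0.002]
ft_force: [-1.7, 4.1, 4.0]
gripper_width: 0.009
grasp_force: 317.4
```

```bash
python3 st.py
```

```text
tq6 7.903 5.9 [ 0.6263 -0.1815  0.0769] yaw_y 11.8 F [-1.7  4.1  4. ] T [0.828 0.296 7.342] w 0.009 317.4 q6 -0.574
```

The stop was reached at a yaw of about 29° and the torque is rising. I'll relieve the twist and keep a little pressure.

Request:
drive_tool(
  motion=[
    [0, 0, 0, 5],
    [0, 0, 0, 10],
    [0, 0, 0, 14],
    [0, 0, 0, 14],
  ],
)

```text
clock: 6.23
position: [0.6264, -0.1814, 0.0766]
ee_rot: [0.537, 0.844, 0.001, -0.003]
ft_force: [-1.7, 6.0, 3.4]
gripper_width: 0.0087
grasp_force: 113.4
```

```bash
python3 st.py
```

```text
tq6 1.496 6.2333 [ 0.6264 -0.1814  0.0766] yaw_y 25.1 F [-1.7  6.   3.4] T [1.234 0.044 1.931] w 0.0087 113.4 q6 -0.808
```

Now I'll open and lift.

Request:
drive_tool(
  motion=[
    [0, 0, 0, 0],
    [0, 0, 0, 0],
    [0, 0, 0, 0],
    [0, 0, 0, 0],
    [0, 0, 0, 0],
  ],
  claw=1,
)

```text
clock: 6.65
position: [0.626, -0.1846, 0.0762]
ee_rot: [0.541, 0.841, -0.0, -0.002]
ft_force: [1.2, -0.3, -0.1]
gripper_width: 0.0687
grasp_force: 0.0
```

Request:
drive_tool(
  motion=[
    [0, 0, 0.01, 0],
    [0, 0, 0.04, 0],
    [0, 0, 0.08, 0],
    [0, 0, 0.12, 0],
    [0, 0, 0.16, 0],
  ],
)

```text
clock: 7.07
position: [0.6257, -0.184, 0.2387]
ee_rot: [0.541, 0.841, -0.0, -0.002]
ft_force: [0.7, -1.2, -1.0]
gripper_width: 0.0856
grasp_force: 0.0
```

```bash
python3 - <<'E'
from h import *
c,p,d=grab("wrist"); W=world(c,d)
near=np.hypot(W[...,0]-.627,W[...,1]+.182)<.04
print("key",fit(W,near&(W[...,2]>.066)&(W[...,2]<.1)))
E
python3 st.py
```

```text
key ([array([ 626.5, -183.3]), array([ 8.1, 45.9]), np.float64(35.3)], 811)
tq6 0.001 7.1167 [ 0.6287 -0.1852  0.2504] yaw_y 24.5 F [ 2.  -1.   7.3] T [-0.052 -0.051 -0.079] w 0.0854 0.0 q6 -0.801
```

The wing turned 106° (1.85 rad) to a hard stop, which fits a start of about 2.35 rad, so the key is fully wound. Next is the move to the counter.

Request:
drive_tool(
  motion=[
    [-0.009, 0.037, 0.003, -3.6],
    [-0.018, 0.073, 0.006, -7],
    [-0.028, 0.11, 0.01, -11],
    [-0.037, 0.147, 0.012, -14],
    [-0.046, 0.183, 0.015, -18],
  ],
)

```text
clock: 7.53
position: [0.5794, 0.0005, 0.2522]
ee_rot: [0.667, 0.745, 0.001, -0.001]
ft_force: [0.6, 0.4, -0.6]
gripper_width: 0.0853
grasp_force: 0.0
```

Request:
drive_tool(
  motion=[
    [-0.009, 0.037, 0.003, -3.6],
    [-0.018, 0.073, 0.006, -7],
    [-0.028, 0.11, 0.01, -11],
    [-0.037, 0.147, 0.012, -14],
    [-0.046, 0.183, 0.015, -18],
  ],
)

```text
clock: 7.95
position: [0.5334, 0.1837, 0.2674]
ee_rot: [0.775, 0.632, 0.001, -0.002]
ft_force: [0.9, -0.4, 0.3]
gripper_width: 0.0855
grasp_force: 0.0
```

Request:
drive_tool(
  motion=[
    [-0.009, 0.037, 0, -3.5],
    [-0.018, 0.074, 0, -6.8],
    [-0.018, 0.074, 0, -6.8],
    [-0.018, 0.074, 0, -6.8],
  ],
)

```text
clock: 8.28
position: [0.5154, 0.2579, 0.2669]
ee_rot: [0.809, 0.588, 0.001, -0.002]
ft_force: [0.6, -0.4, -1.5]
gripper_width: 0.0857
grasp_force: 0.0
```

```bash
python3 st.py; python3 - <<'E'
from h import *
c,p,d=grab("wrist"); W=world(c,d); np.savez("w2.npz",W=W,p=p); cv2.imwrite("pics/w2.png",np.clip(p*1.5,0,255).astype(np.uint8))
n=np.hypot(W[...,0]-.534,W[...,1]-.255)<.035
print("blade",fit(W,n&(W[...,2]>.13)&(W[...,2]<.165)),"top",fit(W,n&(W[...,2]>.152)&(W[...,2]<.165)))
n=np.hypot(W[...,0]-.462,W[...,1]-.214)<.02
for a in(.113,.117,.119): print("fin",fit(W,n&(W[...,2]>a)&(W[...,2]<.13)))
n=np.hypot(W[...,0]-.57,W[...,1]-.24)<.14
print("block",fit(W,n&(W[...,2]>.1)&(W[...,2]<.1125)))
E
```

```text
tq6 0.094 8.2833 [0.5154 0.2579 0.2669] yaw_y -18.0 F [ 0.6 -0.4 -1.5] T [-0.044 -0.013  0.023] w 0.0857 0.0 q6 0.679
blade ([array([533.3, 255.6]), array([43.9, 10.2]), np.float64(71.8)], 1364) top ([array([533.3, 255.5]), array([43.7, 10.1]), np.float64(71.8)], 1157)
fin ([array([465.7, 216.7]), array([30.4, 15.2]), np.float64(33.8)], 223)
fin ([array([464.3, 218.7]), array([29.7, 11.4]), np.float64(50.1)], 184)
fin ([array([464.3, 218.7]), array([29.7, 11.4]), np.float64(50.1)], 167)
block ([array([572., 242.]), array([150.9, 220.2]), np.float64(71.9)], 21862)
```

View pics/w2.png

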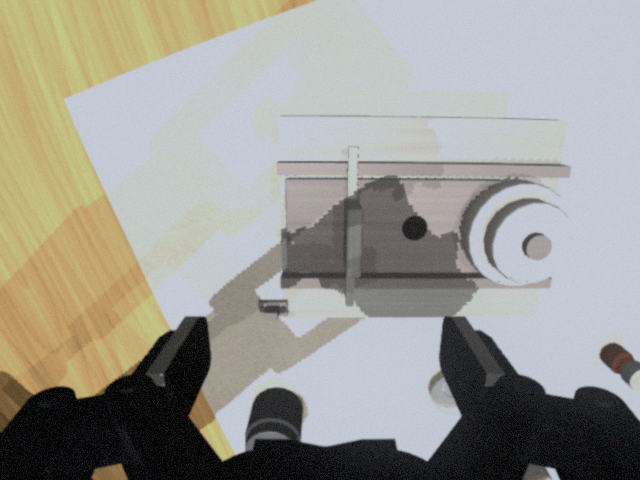

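The wrist view shows the blade at (353,230), the pointer tip at (350,304) and the fin on its foot at (273,306). I'll measure the fin in the counter frame.

```bash
python3 - <<'E'
from h import *
def cf(P,th=np.radians(-18.15),o=(.5333,.2556)):
    d=P[...,:2]-np.array(o); return np.stack([d[...,0]*np.cos(th)+d[...,1]*np.sin(th),-d[...,0]*np.sin(th)+d[...,1]*np.cos(th),P[...,2]],-1)
def rep(W,nm):
    Q=cf(W); z=Q[...,2]
    box=(Q[...,0]>-.09)&(Q[...,0]<-.02)&(Q[...,1]<-.058)&(Q[...,1]>-.08)
    for a,b in((.108,.117),(.118,.127)):
        P=Q[box&(z>a)&(z<b)]*1000
        if len(P): print(nm,a,len(P),"x",np.percentile(P[:,0],[3,50,97]).round(1),"y",np.percentile(P[:,1],[3,50,97]).round(1))
    P=Q[(abs(Q[...,0])<.015)&(Q[...,1]<-.035)&(Q[...,1]>-.062)&(z>.1195)&(z<.13)]*1000
    if len(P): print(nm,"ptr",len(P),"x",np.percentile(P[:,0],[3,50,97]).round(1),"y",P[:,1].min().round(1))
rep(np.load("w2.npz")["W"],"wrist"); rep(np.load("side0.npz")["W"],"side"); rep(np.load("top0.npz")["W"],"top")
W=np.load("w2.npz")["W"];Q=(cf(W)*1000).round(0).astype(int)
for v in range(298,315,2): print(v,[tuple(Q[v,u][[0,2]]) for u in range(254,294,4)])
E
```

```text
wrist 0.108 392 x [-68.4 -54.1 -26.3] y [-71.7 -63.7 -60.2]
wrist 0.118 154 x [-62.8 -57.8 -53. ] y [-68.8 -64.6 -62.6]
wrist ptr 515 x [-13.8  -0.1  13.6] y -57.2
side 0.108 139 x [-69.9 -60.3 -48.6] y [-70.5 -63.1 -59.4]
side 0.118 54 x [-64.6 -59.3 -54.6] y [-68.4 -64.  -61.6]
side ptr 97 x [-12.6  -2.8   1.6] y -56.0
top 0.108 50 x [-66.1 -55.7 -36.6] y [-72.6 -68.2 -60.2]
top 0.118 21 x [-60.4 -55.3 -51.1] y [-69.4 -66.5 -63.5]
top ptr 48 x [-10.4   2.   10.7] y -57.6
298 [(np.int64(-92), np.int64(2)), (np.int64(-88), np.int64(1)), (np.int64(-84), np.int64(2)), (np.int64(-80), np.int64(1)), (np.int64(-75), np.int64(2)), (np.int64(-71), np.int64(2)), (np.int64(-67), np.int64(1)), (np.int64(-63), np.int64(2)), (np.int64(-47), np.int64(107)), (np.int64(-44), np.int64(106))]
300 [(np.int64(-92), np.int64(1)), (np.int64(-69), np.int64(106)), (np.int64(-66), np.int64(108)), (np.int64(-63), np.int64(109)), (np.int64(-60), np.int64(107)), (np.int64(-56), np.int64(108)), (np.int64(-53), np.int64(108)), (np.int64(-50), np.int64(107)), (np.int64(-47), np.int64(107)), (np.int64(-44), np.int
[... 1570 characters left out ...]
(-47), np.int64(112)), (np.int64(-44), np.int64(107))]
312 [(np.int64(-93), np.int64(2)), (np.int64(-69), np.int64(110)), (np.int64(-66), np.int64(110)), (np.int64(-61), np.int64(123)), (np.int64(-58), np.int64(123)), (np.int64(-55), np.int64(123)), (np.int64(-53), np.int64(114)), (np.int64(-50), np.int64(112)), (np.int64(-47), np.int64(110)), (np.int64(-44), np.int64(107))]
314 [(np.int64(-93), np.int64(1)), (np.int64(-69), np.int64(110)), (np.int64(-66), np.int64(111)), (np.int64(-61), np.int64(123)), (np.int64(-58), np.int64(124)), (np.int64(-55), np.int64(124)), (np.int64(-53), np.int64(115)), (np.int64(-50), np.int64(110)), (np.int64(-47), np.int64(111)), (np.int64(-45), np.int64(107))]
```

The fin is 57.8 mm from the closed pointer, and all three cameras agree. I'll descend to the blade.

Request:
drive_tool(
  motion=[
    [0.018, -0.0025, -0.02, 0],
    [0.018, -0.0025, -0.055, 0],
    [0.018, -0.0025, -0.09, 0],
    [0.018, -0.0025, -0.115, 0],
    [0.018, -0.0025, -0.12, 0],
  ],
)

```text
clock: 8.75
position: [0.5317, 0.2505, 0.1401]
ee_rot: [0.811, 0.585, -0.005, -0.003]
ft_force: [-0.3, -0.4, -1.4]
gripper_width: 0.0853
grasp_force: 0.0
```

Request:
drive_tool(
  motion=[
    [0, 0, 0, 0],
    [0, 0, 0, 0],
  ],
)

```text
clock: 8.92
position: [0.5352, 0.2528, 0.1479]
ee_rot: [0.811, 0.585, 0.002, -0.001]
ft_force: [-0.7, 0.0, -0.8]
gripper_width: 0.0852
grasp_force: 0.0
```

```bash
python3 st.py
```

```text
tq6 -0.003 8.9167 [0.5352 0.2528 0.1479] yaw_y -18.4 F [-0.7  0.  -0.8] T [-0.003  0.018 -0.023] w 0.0852 0.0 q6 0.664
```

Request:
drive_tool(
  motion=[
    [-0.001, 0.001, 0, 0],
    [-0.001, 0.001, 0, 0],
    [-0.001, 0.001, 0, 0],
    [-0.001, 0.001, 0, 0],
    [-0.001, 0.001, 0, 0],
  ],
  claw=-1,
)

```text
clock: 9.33
position: [0.5333, 0.2549, 0.1472]
ee_rot: [0.81, 0.586, 0.001, -0.002]
ft_force: [-0.9, -0.1, -0.4]
gripper_width: 0.0256
grasp_force: 0.0
```

Request:
drive_tool(
  motion=[
    [0, 0, 0, 0],
    [0, 0, 0, 0],
    [0, 0, 0, 0],
    [0, 0, 0, 0],
    [0, 0, 0, 0],
  ],
)

```text
clock: 9.75
position: [0.533, 0.2548, 0.1468]
ee_rot: [0.81, 0.586, 0.001, -0.002]
ft_force: [-1.7, 0.1, 3.0]
gripper_width: 0.0092
grasp_force: 60.7
```

```bash
python3 st.py
```

```text
tq6 0.065 9.75 [0.533  0.2548 0.1468] yaw_y -18.3 F [-1.7  0.1  3. ] T [-0.028  0.153  0.069] w 0.0092 60.7 q6 0.666
```

The blade is gripped. Now I'll pull 57.8 mm along the counter's -x.

Request:
drive_tool(
  motion=[
    [-0.0055, 0.0018, 0, 0],
    [-0.0165, 0.0054, 0, 0],
    [-0.0275, 0.009, 0, 0],
    [-0.0385, 0.0126, 0, 0],
    [-0.047, 0.0154, 0, 0],
  ],
)

```text
clock: 10.17
position: [0.4881, 0.2696, 0.1468]
ee_rot: [0.811, 0.586, 0.003, 0.0]
ft_force: [9.8, -1.3, -0.7]
gripper_width: 0.0091
grasp_force: 60.1
```

Request:
drive_tool(
  motion=[
    [-0.005, 0.0016, 0, 0],
    [-0.008, 0.0026, 0, 0],
    [-0.008, 0.0026, 0, 0],
    [-0.008, 0.0026, 0, 0],
    [-0.008, 0.0026, 0, 0],
  ],
)

```text
clock: 10.58
position: [0.4808, 0.272, 0.1467]
ee_rot: [0.811, 0.586, 0.003, 0.001]
ft_force: [8.9, -2.0, -0.9]
gripper_width: 0.0087
grasp_force: 60.1
```

```bash
python3 st.py; cat > m.py <<'E'
from h import *
def cf(P,th=np.radians(-18.15),o=(.5333,.2556)):
    d=P[...,:2]-np.array(o); return np.stack([d[...,0]*np.cos(th)+d[...,1]*np.sin(th),-d[...,0]*np.sin(th)+d[...,1]*np.cos(th),P[...,2]],-1)
for nm in("side","top","wrist"):
    c,p,d=grab(nm); Q=cf(world(c,d)); z=Q[...,2]
    np.savez(nm+"3.npz",p=p,Q=Q)
    for l,y0,y1 in(("ptr",-.0565,-.046),("fin",-.08,-.0605)):
        P=Q[(Q[...,0]>-.085)&(Q[...,0]<-.035)&(Q[...,1]<y1)&(Q[...,1]>y0)&(z>.1195)&(z<.13)]*1000
        if len(P): print(nm,l,len(P),"x",np.percentile(P[:,0],[3,50,97]).round(1),"y",np.percentile(P[:,1],[3,97]).round(1))
E
python3 m.py; python3 - <<'E'
import numpy as np,cv2
o=np.zeros((480,800,3),np.uint8)
s=np.load("side3.npz")["p"][340:440,270:400]; o[:400,:520]=cv2.resize(s,None,fx=4,fy=4)
t=np.load("top3.npz")["p"][240:320,130:200]; o[:320,520:800]=cv2.resize(t,None,fx=4,fy=4)
cv2.imwrite("pics/c3.png",np.clip(o*1.6,0,255).astype(np.uint8))
cv2.imwrite("pics/w3.png",np.clip(np.load("wrist3.npz")["p"]*1.6,0,255).astype(np.uint8))
E
```

```text
tq6 0.148 10.5833 [0.4808 0.272  0.1467] yaw_y -18.3 F [ 8.9 -2.  -0.9] T [-0.214 -1.001  0.123] w 0.0087 60.1 q6 0.732
side fin 34 x [-64.4 -60.9 -57.3] y [-68.8 -61.6]
top ptr 18 x [-55.5 -53.1 -50.2] y [-55.7 -46.6]
top fin 18 x [-60.4 -55.1 -51.1] y [-69.2 -63.4]
wrist ptr 208 x [-57.7 -55.1 -52. ] y [-56.  -47.8]
wrist fin 270 x [-62.5 -57.4 -52.9] y [-67.  -62.6]
```

View pics/c3.png

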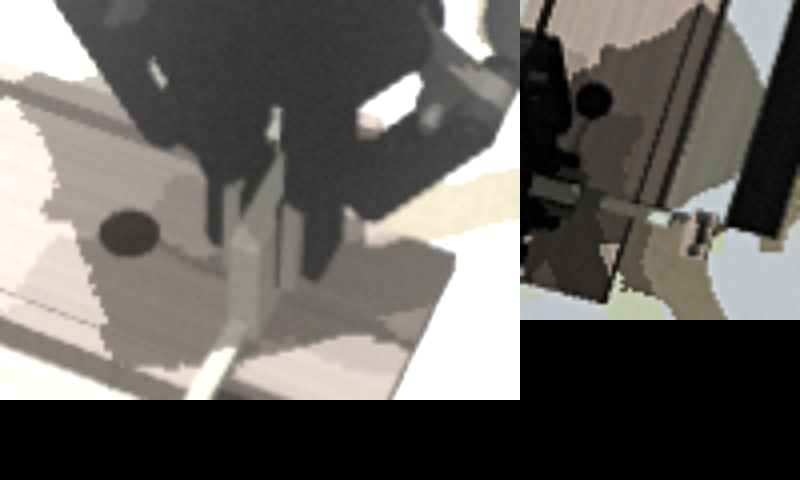

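View pics/w3.png

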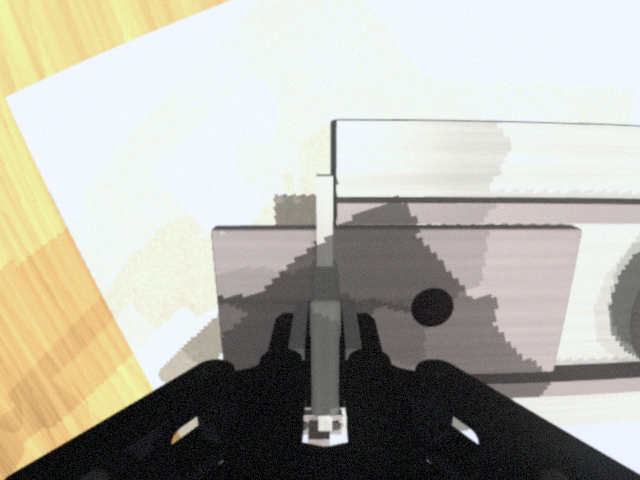

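Both views show the pointer about 2.3 mm short of the fin: in the wrist view the bar is over the fin at (325,425). I'll pull 2.5 mm more and dwell.

Request:
drive_tool(
  motion=[
    [-0.0012, 0.0004, 0, 0],
    [-0.0024, 0.0008, 0, 0],
    [-0.0024, 0.0008, 0, 0],
    [-0.0024, 0.0008, 0, 0],
    [-0.0024, 0.0008, 0, 0],
  ],
)

```text
clock: 11.15
position: [0.4786, 0.2727, 0.1468]
ee_rot: [0.811, 0.585, 0.004, 0.001]
ft_force: [10.1, -1.8, -0.7]
gripper_width: 0.0093
grasp_force: 60.2
```

Request:
drive_tool(
  motion=[
    [0, 0, 0, 0],
    [0, 0, 0, 0],
    [0, 0, 0, 0],
    [0, 0, 0, 0],
    [0, 0, 0, 0],
  ],
)

```text
clock: 11.57
position: [0.4786, 0.2727, 0.1468]
ee_rot: [0.811, 0.585, 0.004, 0.001]
ft_force: [9.0, -1.5, -0.9]
gripper_width: 0.0094
grasp_force: 60.2
```

Request:
drive_tool(
  motion=[
    [0, 0, 0, 0],
    [0, 0, 0, 0],
    [0, 0, 0, 0],
    [0, 0, 0, 0],
    [0, 0, 0, 0],
  ],
)

```text
clock: 11.98
position: [0.4786, 0.2727, 0.1468]
ee_rot: [0.811, 0.585, 0.004, 0.001]
ft_force: [8.7, -1.2, -0.5]
gripper_width: 0.009
grasp_force: 60.2
```

```bash
python3 st.py; python3 m.py; python3 - <<'E'
from h import *
c,p,d=grab("top");W=world(c,d)
n=np.hypot(W[...,0]-.627,W[...,1]+.182)<.04
print("key",fit(W,n&(W[...,2]>.066)&(W[...,2]<.1)))
for x,y in((.388,.039),(.591,.006),(.775,-.013)):
    n=np.hypot(W[...,0]-x,W[...,1]-y)<.05; print(fit(W,n&(W[...,2]>.008)&(W[...,2]<.1)))
E
```

```text
tq6 0.143 11.9833 [0.4786 0.2727 0.1468] yaw_y -18.3 F [ 8.7 -1.2 -0.5] T [-0.238 -1.067  0.131] w 0.009 60.2 q6 0.735
side fin 18 x [-64.2 -62.7 -59.9] y [-68.9 -62.2]
top ptr 20 x [-58.  -55.5 -52.7] y [-55.9 -46.6]
top fin 19 x [-60.4 -55.7 -51.1] y [-68.7 -63.6]
wrist ptr 207 x [-60.1 -57.5 -54.4] y [-56.  -47.7]
wrist fin 270 x [-62.6 -57.5 -53. ] y [-67.  -62.5]
key ([array([ 628.1, -184.2]), array([ 8.7, 46. ]), np.float64(35.4)], 119)
([array([388.2,  39.6]), array([58.8, 58.6]), np.float64(86.3)], 750)
([array([590.6,   5.3]), array([56.2, 57.4]), np.float64(87.8)], 360)
([array([775.1, -13.4]), array([26.4, 25.6]), np.float64(49.9)], 209)
```

The pointer is level with the fin, the key has stayed put and the bystanders haven't moved. I'll hand it in.

```bash
python3 -c "
from rig import ctrl
print(ctrl.hand_in())"
```

```text
the job is handed in; nothing more can be done
None
```

I handed the job in with the key wound to its stop and the shutter gripped with its pointer level with the fin (within about 0.5 mm by camera); the pot, dish and vial had not moved, and no verdict came back.

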